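# Draw the safety bolt of the tool case and slide its lid open

### The job

The low wooden tool case is bolted shut. With one fingertip press the red sprung catch bar down and keep it down while the other fingertip pushes the brass tab to draw the bolt fully out of the lid; then take both away so that the catch springs up and locks the bolt back, and push the lid by its dark rib, away from the case's front, until it is fully open. Only press and push: do not pinch the tab or the rib, and leave the loose things round the case where they are.

Things in the scene. Friction and masses are not known exactly. Their poses are not given: they have to be found in the camera images.
- tool_case: Low wooden case fixed to the bench, 180 (x) x 300 (y) mm. Origin: centre of its underside; x from its front to its back, y to its left, z up. Left part: sliding lid, top 57.5 mm above the bench, between lips 64 mm high. Right part (y -150 to -30 mm): flat deck, 55 mm high, with bolt and catch; but for catch bar and tab nothing on it stands over 73 mm above the bench.
- catch (a joint): Travel of the red catch bar, m: 0 = up, 0.009 = down to its stop. Its tooth stands in a notch of the bolt and bars it; past 0.005 the bolt is free. The spring takes 3 N to start, 7 N at the stop. Let go with the bolt shut, or drawn by 0.023 or more, it rises to 0 and bars the bolt; in between, the bolt's edge keeps it down.
- catch_bar (a point): The red catch bar, pressed straight down: 66 mm long along the case's y, 20 mm wide along x, 4 mm thick. The point: centre of its top face, 85 mm above the bench when up, at case (-22, -73) mm. The tab's centre line lies 44 mm behind it in the case's x. A fingertip may slide along it while it presses.
- bolt (a joint): Travel of the bolt, m: 0 = shut (its end in the keeper on the lid), 0.026 = fully drawn (to its stop). It slides along the case's -y, with 1.5 N of friction; while the catch is up it has only about 2 mm of play.
- tab (a point): Centre of the top edge of the bolt's upright brass tab, at case (22, -75) mm with the bolt shut, 97.5 mm above the bench: a plate 24 mm wide along the case's x, 10 mm thick along y; it stands free from 73 mm above the bench upwards. Its left (+y) face is pushed along -y to draw the bolt.
- lid (a joint): Travel of the lid, m: 0 = shut, 0.080 = fully open (to its stop). It slides along the case's +x, away from the front, with 1.5 N of friction; the bolt bars it until it is drawn.
- rib (a point): Centre of the top edge of the dark rib across the lid, 75 mm above the bench, 17.5 mm above the lid; at case (-48, 60) mm with the lid shut. The rib is 90 mm long along the case's y, 10 mm thick along x.
- red_spool: bystander: wooden spool of red thread, 29 mm across, 40 mm high, standing near the case
- white_spool: bystander: wooden spool of white thread, 29 mm across, 40 mm high, standing near the case
- sanding_block: bystander: cork sanding block, 42 x 85 x 28 mm
- green_tin: bystander: flat round tin with green lid, 67 mm across, 22 mm high
- black_frog: bystander: black bow-frog blank, 20 x 46 x 12 mm
- white_frog: bystander: white bow-frog blank, 20 x 46 x 12 mm
- pencil: bystander: red pencil, 114 mm long

How it is judged:
By the outcome, as a careful person would: the job done as asked, in the order asked, and still so for the second after the job is handed in, with the robot touching nothing.
It also fails if it takes over 43 s, if anything falls off the work surface, if the arm or the gripper's body presses on something with over 40 N, if the wrist force passes 120 N, or if a joint passes its speed limit or range.

### The arm

A 7-joint arm with a two-finger parallel gripper is mounted at the origin on a cart in front of the work surface, level with it; the furniture and walls round the work are solid. World frame = base frame: x ahead of the robot, y to its left, z up, the work surface at z = 0. Lengths are in m, angles in degrees, forces in N, time in s.
With the tool pointing down it reaches from about 0.425 to 1.025 m from the base axis. Payload 9.4 kg.
Tool frame: the origin (TCP) lies at the centre of the arm's flange, where the gripper is bolted on; the fingertips stand 186 mm ahead of it and the grasp point (between the pads) lies 167 mm ahead of it (manip.nose_length is the distance from the TCP to the fingertips, in m); z points along the fingers, y is the line along which they close (so a half turn about z gives the same grasp; the last joint's range is limited). The gripper opens to 93 mm and grips with 3 to 60 N. Pads are 15 mm wide; open, the fingers measure 128 mm over their backs; the gripper's body (75 mm by 188 mm) begins 65 mm behind the grasp point.
Start: joints at [-76.301, 34.337, -0.143, 91.639, 0.103, 54.024, -4.572], TCP at [0.225, 0.689, 0.405] pointing down, gripper open.
Joint ranges: [-147.43, 147.43], [-19.82, 112.94], [-74.19, 73.91], [6.32, 146.72], [-59.91, 239.91], [6.04, 106.73], [-150.56, 150.56]. Speed limits (degrees/s): [127.2, 127.2, 172.46, 172.46, 180, 180, 180].

### API

Orientations are given as a 3x3 rotation matrix whose columns are the frame's x, y, z axes.
In Python, from workcell import manip gives the robot as it stands.
- The arm moves only by the tool jog_arm, never from a script. Its argument "moves" is a list that holds one entry, the list of rows, each a list of 7 numbers: the shift along the tool's x, y, z in cm, then the turn, a rotation vector about the tool's x, y, z in degrees, then the opening, from 0 (shut) to 1 (fully open). In form: [[[dx, dy, dz, ax, ay, az, gripper], ...]]. A call has 1 to 20 rows; each row shifts and turns the commanded pose from where the row before left it, along the tool's axes as they then stand; what a row does not reach is not made up. A row lasts 1/12 s, in which the tool goes at most 41.7 mm and 7.16 degrees, less where a joint would pass 70% of its speed; a pose out of reach is approached as far as the arm can. A call with a gripper value outside its range is refused whole. The fingers move at their own pace and stop on an object; the grip force is fixed at half the most. Time passes only in rows, so rows that do not move let the fingers close. It gives the time, the measured TCP pose, the force, the opening and the grip force at its end, in the units of the state.
- manip.sense(): the state, without advancing time (a new reading comes with each control period).
- manip.read_camera(name): name is "scene" or "top" or "wrist"; returns a dict with "frame" (420x560x3 uint8, red, green, blue), "z_map" (420x560 float32, m along the optical axis (not along the pixel's ray), 0 where there is no reading), "camera_matrix" (3x3 intrinsics, pixels), "rvec" (rotation vector, rad) and "tvec" (3), from world to camera coordinates, as OpenCV has them. Camera axes: x right, y down, z forward; pixel columns grow to the right and rows downward; lengths in m; the calibration is good to about 2 mm. A picture is of the moment at which its call begins.
- manip.sign_off(): hands the job in; it is judged then, once.
The state is a dict: "t": time; "joints": joint angles; "joint_velocities": joint speeds; "tau": joint torques, N m; "position": TCP position; "eef_rot": TCP orientation; "force": force on the tool from outside, world axes, zero at the start; "wrist_torque": the same for the moment, N m; "gripper_width": finger opening in m; "finger_force": force on a finger pad.
Only numpy, scipy, OpenCV 4.12 (cv2) and the standard library are available. Lean on these libraries where they do the work, as an engineer would, in place of code of your own. Each camera call takes 0.05 s, during which the arm holds its last target. There are 200 camera calls.

## Working session

There is one attempt and no reset: what is moved stays moved. The work goes in short steps, Python scripts to look and compute and a tool call to move; the robot and the scene stay as the last step left them, time stands still between calls to the robot, and variables do not carry over. Pictures are saved under pics/ and viewed, at most 10 in all, crops included, and the job is handed in when it is done.

Besides the shell and the picture viewer there is one more tool, called as name(argument=value, ...), one argument or row to a line, values as JSON. jog_arm: Moves the arm, as the interface text tells. Its arguments: {"type":"object","properties":{"moves":{"type":"array","items":{"type":"array","items":{"type":"array","items":{"type":"number"}}}}},"required":["moves"]}

```bash
mkdir -p pics
cat > h.py <<'E'
import numpy as np,cv2
from workcell import manip
def cam(n):
    c=manip.read_camera(n);R=cv2.Rodrigues(np.array(c['rvec'],float))[0]
    return c,R,np.array(c['tvec'],float).ravel(),np.array(c['camera_matrix'])
def pt(C,u,v,z=None):
    c,R,t,K=C
    r=np.linalg.inv(K)@[u,v,1]; o=-R.T@t; d=R.T@r
    if z is None: return o+d*c['z_map'][int(v),int(u)]
    return o+d*(z-o[2])/d[2]
def save(C,n,crop=None,s=1):
    f=C[0]['frame'][:,:,::-1]
    if crop: f=f[crop[1]:crop[3],crop[0]:crop[2]]
    cv2.imwrite('pics/'+n,cv2.resize(f,None,fx=s,fy=s,interpolation=cv2.INTER_CUBIC))
E
python3 - <<'E'
from h import *
import pickle
C=cam('top');save(C,'top.png',s=1.42);pickle.dump(C,open('top.pkl','wb'))
C=cam('scene');save(C,'scene.png',s=1.42);pickle.dump(C,open('scene.pkl','wb'))
print(manip.sense())
E
```

```text
{'t': 0.1, 'joints': array([-76.30336051,  34.37811293,  -0.14846035,  91.67357475,
         0.10396832,  54.02335758,  -4.57217395]), 'joint_velocities': array([-0.00956485, -0.14517578,  0.10530433, -0.15919582, -0.00091366,
        0.04658883, -0.02474489]), 'tau': array([ 5.02731404e-03, -7.66553593e+01,  1.50207963e+00, -2.52936387e+01,
       -5.23164065e-02,  1.36610240e-02,  5.65750531e-05]), 'position': array([0.22505104, 0.68901359, 0.40398571]), 'eef_rot': array([[-9.50596519e-01,  3.10429005e-01, -3.01621058e-04],
       [ 3.10429133e-01,  9.50595674e-01, -1.27218224e-03],
       [-1.08202595e-04, -1.30296397e-03, -9.99999145e-01]]), 'force': array([ 0.20680637, -0.69093935, -0.05601882]), 'wrist_torque': array([-0.0400548 , -0.00507188, -0.04742293]), 'finger_force': 0.0, 'gripper_width': 0.09284728544321315}
```

View pics/top.png

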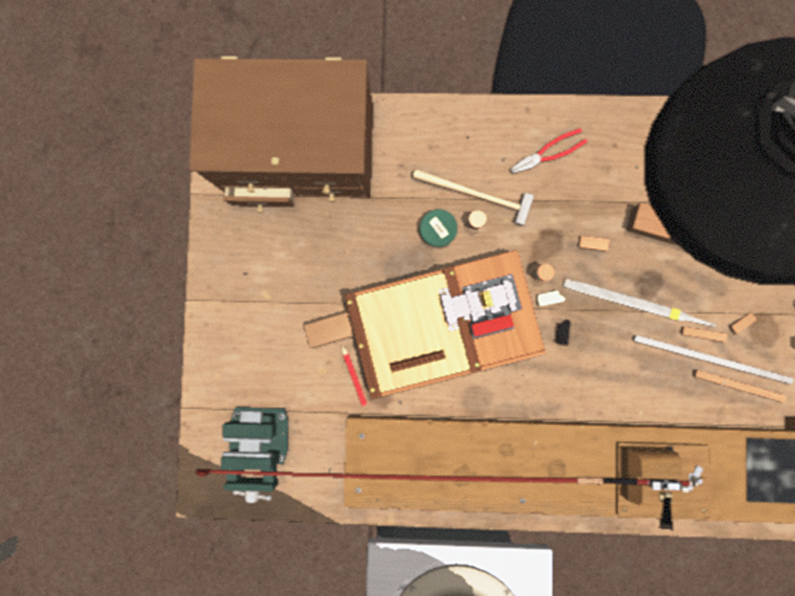

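View pics/scene.png

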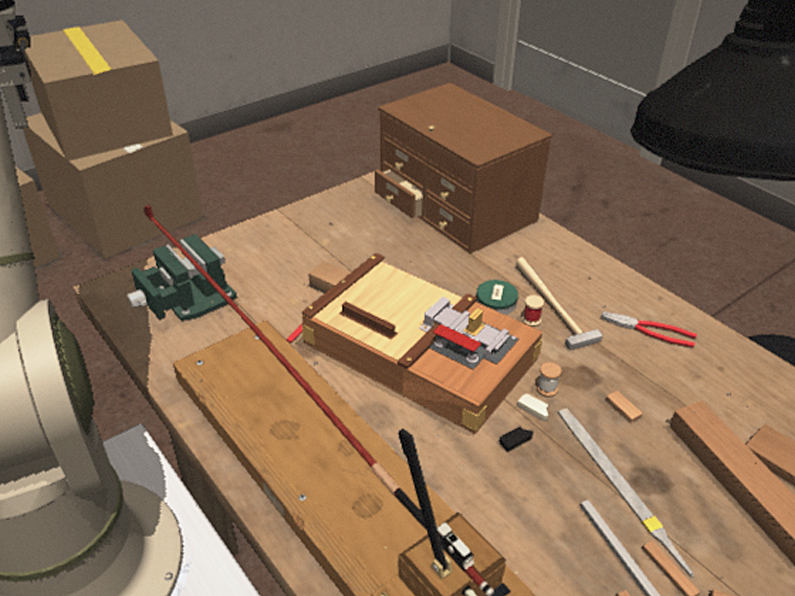

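The top view shows the case turned slightly, with the rib from (391,366) to (444,354), the catch bar centred near (492,325) and the tab near (488,298). There are spools and frogs to its right, and a bow and clamp block stand in front.

Run:
```python
from h import *
import pickle
C=pickle.load(open('top.pkl','rb'))
f=C[0]['frame'].astype(int);Z=C[0]['z_map']
print(-C[1].T@C[2], pt(C,200,240))
def blob(m,x0,y0,x1,y1,z):
    M=np.zeros(m.shape,bool);M[y0:y1,x0:x1]=m[y0:y1,x0:x1]
    v,u=np.nonzero(M);P=np.array([pt(C,a,b,z) for a,b in zip(u,v)])[:,:2]
    c=P.mean(0);w,V=np.linalg.eigh(np.cov(P.T));s=V[:,1]
    e=(P-c)@s;g=(P-c)@V[:,0]
    print(len(u),u.mean(),v.mean(),c,np.degrees(np.arctan2(s[1],s[0])),np.ptp(e),np.ptp(g));return c
r=f[:,:,0];g=f[:,:,1];b=f[:,:,2]
red=blob((r>150)&(g<70)&(b<70),325,215,370,245,.085)
rib=blob((r<110)&(g<70),270,243,316,265,.075)
yel=blob((r>150)&(g>120)&(b<110)&(r-b>80),335,200,356,218,.0975)
d=red-rib; L=np.array([26,-133])/1e3
th=np.arctan2(d[1],d[0])-np.arctan2(L[1],L[0]);print(np.linalg.norm(d),np.linalg.norm(L),np.degrees(th))
R=np.array([[np.cos(th),-np.sin(th)],[np.sin(th),np.cos(th)]])
o=(red+rib)/2-R@np.array([-.035,-.0065]);print('origin',o)
print('tab pred',o+R@[.022,-.075],yel)
for n,u,v in [('bl',347,290),('br',518,252),('fr',544,350),('fl',373,397)]:
    print(n,(pt(C,u/1.42,v/1.42,.06)[:2]-o)@R)
```

```text
[0.52341266 0.0869545  1.03085985] [4.94997253e-01 3.16616460e-01 2.54240049e-04]
66 346.1363636363636 227.12121212121212 [ 0.53605608 -0.03884447] 105.09678868312668 0.06219573373735949 0.017339139104785455
43 291.30232558139534 252.27906976744185 [0.47445736 0.08548171] 106.58890125954088 0.08110106702735079 0.007738885984022741
7 340.7142857142857 209.85714285714286 [ 0.57474787 -0.02422158] -162.89903132315357 0.021505004386801044 0.002178471409942107
0.13874941105225075 0.13551752654177246 15.295416719196917
origin [0.53730229 0.03882123]
tab pred [ 0.57830771 -0.02771865] [ 0.57474787 -0.02422158]
bl [0.08808148 0.14302717]
br [ 0.08114382 -0.14948315]
fr [-0.08674241 -0.15046953]
fl [-0.09534374  0.14263588]
```

jog_arm(
  moves=[
    [[-2.65,-2.845,0,0,0,0,0.29],[-2.65,-2.845,0,0,0,0,0.29],[-2.65,-2.845,0,0,0,0,0.29],[-2.65,-2.845,0,0,0,0,0.29],[-2.65,-2.845,0,0,0,0,0.29],[-2.65,-2.845,0,0,0,0,0.29],[-2.65,-2.845,0,0,0,0,0.29],[-2.65,-2.845,0,0,0,0,0.29],[-2.65,-2.845,0,0,0,0,0.29],[-2.65,-2.845,0,0,0,0,0.29],[-2.65,-2.845,0,0,0,0,0.29],[-2.65,-2.845,0,0,0,0,0.29],[-2.65,-2.845,0,0,0,0,0.29],[-2.65,-2.845,0,0,0,0,0.29],[-2.65,-2.845,0,0,0,0,0.29],[-2.65,-2.845,0,0,0,0,0.29],[-2.65,-2.845,0,0,0,0,0.29],[-2.65,-2.845,0,0,0,0,0.29],[-2.65,-2.845,0,0,0,0,0.29],[-2.65,-2.845,0,0,0,0,0.29]],
  ],
)

```text
t: 1.77
position: [0.5526, -0.0182, 0.4047]
eef_rot: [[-0.951, 0.311, -0.0], [0.311, 0.951, 0.0], [0.0, -0.0, -1.0]]
force: [0.6, 0.9, 0.4]
gripper_width: 0.027
finger_force: 0.0
```

jog_arm(
  moves=[
    [[0,0,0,0,0,7,0.29],[0,0,0,0,0,7,0.29],[0,0,0,0,0,7,0.29],[0,0,0,0,0,7,0.29],[0,0,0,0,0,7,0.29],[0,0,0,0,0,7,0.29],[0,0,0,0,0,7,0.29],[0,0,0,0,0,7,0.29],[0,0,0,0,0,0.6,0.29],[0,0,0,0,0,0,0.29]],
  ],
)

```text
t: 2.6
position: [0.5522, -0.016, 0.4045]
eef_rot: [[-0.267, 0.964, -0.0], [0.964, 0.267, -0.0], [-0.0, -0.001, -1.0]]
force: [0.1, -0.2, 0.1]
gripper_width: 0.027
finger_force: 0.0
```

Run:
```python
from h import *
import pickle
C=cam('wrist');save(C,'w1.png',s=1.42);pickle.dump(C,open('w1.pkl','wb'))
s=manip.sense();print(s['joints'],s['position'],s['eef_rot'],s['gripper_width'])
```

```text
[-18.3892122   23.38916369  19.63954345 115.3246373  -11.24459325
  43.08730374  23.5632155 ] [ 0.5521838  -0.01607144  0.40457389] [[-2.68120620e-01  9.63385276e-01 -3.78844365e-04]
 [ 9.63385344e-01  2.68120552e-01 -2.22054314e-04]
 [-1.12347897e-04 -4.24510449e-04 -9.99999904e-01]] 0.02726808768148627
```

View pics/w1.png

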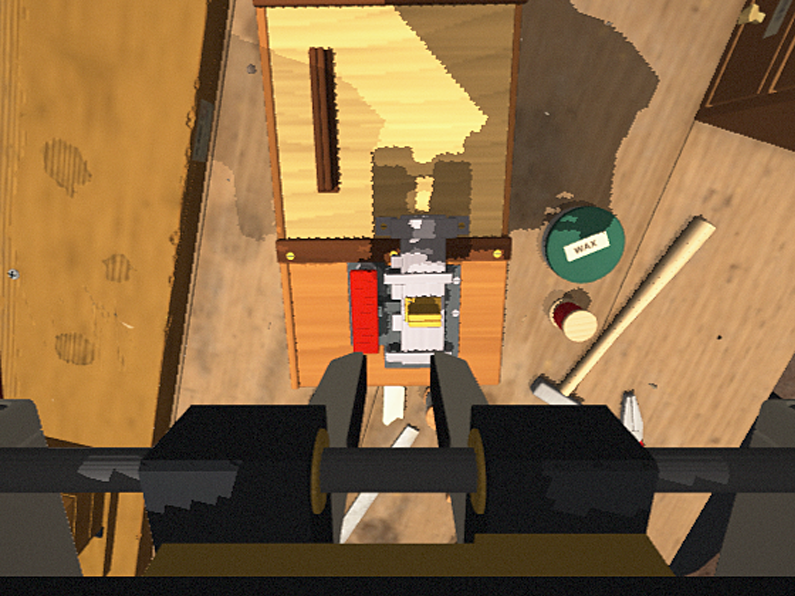

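The wrist view shows the red bar over x 351–379, y 268–353, the brass tab around (424,310), and the rib from (318,48) to (328,190). There is nothing loose near the bar or the tab.

Run:
```python
from h import *
import pickle
C=pickle.load(open('w1.pkl','rb'));f=C[0]['frame'].astype(int)
r,g,b=f[:,:,0],f[:,:,1],f[:,:,2]
H,W=r.shape
def sel(m,box,zlo,zhi,n):
    x0,y0,x1,y1=[int(a/1.42) for a in box]
    P=np.array([pt(C,u+.0,v+.0) for v in range(y0,y1) for u in range(x0,x1) if m[v,u]])
    P=P[(P[:,2]>zlo)&(P[:,2]<zhi)]
    q=P[:,:2].astype(np.float32);(c,s,a)=cv2.minAreaRect(q)
    print(n,len(P),'mean',P.mean(0),'rect',c,s,a);return np.array(c)
red=sel((r>140)&(g<70)&(b<70),(335,255,390,365),.078,.095,'bar')
tab=sel((r>100)&(b<110)&(r-b>50),(400,285,450,335),.090,.105,'tab')
rib=sel((r<130)&(g<90),(300,40,345,200),.068,.085,'rib')
d=red-rib;th=np.arctan2(d[1],d[0])-np.arctan2(-.133,.026)
R=np.array([[np.cos(th),-np.sin(th)],[np.sin(th),np.cos(th)]])
o=(red+rib)/2-R@np.array([-.035,-.0065]);print(np.degrees(th),np.linalg.norm(d),o,'tab',(tab-o)@R)
s=manip.sense();print('tcp in case',(s['position'][:2]-o)@R)
```

```text
bar 1041 mean [ 0.53334872 -0.03719465  0.08456041] rect (0.5336418151855469, -0.038206104189157486) (0.01962888427078724, 0.06430698931217194) 16.375783920288086
tab 196 mean [ 0.57626246 -0.02744697  0.09685479] rect (0.576367199420929, -0.027653217315673828) (0.022372258827090263, 0.009192160330712795) 14.778218269348145
rib 1080 mean [0.47217371 0.08260958 0.07414151] rect (0.47198978066444397, 0.0818873792886734) (0.010389624163508415, 0.08956380933523178) 16.34035873413086
16.113286533159187 0.134994141111499 [0.53463682 0.03779909] tab [ 0.02192552 -0.07446275]
tcp in case [ 0.00190655 -0.05662417]
```

jog_arm(
  moves=[
    [[0,-0.2,0.5,0,0,-0.55,0.29],[0,0,1.5,0,0,0,0.29],[0,0,2,0,0,0,0.29],[0,0,2,0,0,0,0.29],[0,0,2,0,0,0,0.29],[0,0,1.5,0,0,0,0.29],[0,0,1,0,0,0,0.29],[0,0,1,0,0,0,0.29],[0,0,0.5,0,0,0,0.29],[0,0,0,0,0,0,0.29],[0,0,0,0,0,0,0.29]],
  ],
)

```text
t: 3.57
position: [0.5504, -0.017, 0.2849]
eef_rot: [[-0.274, 0.962, 0.0], [0.962, 0.274, 0.0], [-0.0, 0.0, -1.0]]
force: [0.5, 0.3, 0.5]
gripper_width: 0.0271
finger_force: 0.0
```

jog_arm(
  moves=[
    [[0,0,0.4,0,0,0,0.29],[0,0,0.4,0,0,0,0.29],[0,0,0.4,0,0,0,0.29],[0,0,0.4,0,0,0,0.29],[0,0,0.4,0,0,0,0.29],[0,0,0,0,0,0,0.29],[0,0,0,0,0,0,0.29]],
  ],
)

```text
t: 4.15
position: [0.5505, -0.0168, 0.2647]
eef_rot: [[-0.273, 0.962, 0.0], [0.962, 0.273, 0.0], [0.0, 0.0, -1.0]]
force: [0.2, 0.0, 5.3]
gripper_width: 0.0272
finger_force: 2.7
```

Run:
```python
from h import *
C=cam('scene');save(C,'s2.png',(260,170,420,300),4)
s=manip.sense();print(s['position'],s['force'],s['gripper_width'])
```

```text
[ 0.55051608 -0.01682367  0.26485399] [-0.64518654 -0.41613188  5.06331145] 0.026657356254951983
```

View pics/s2.png

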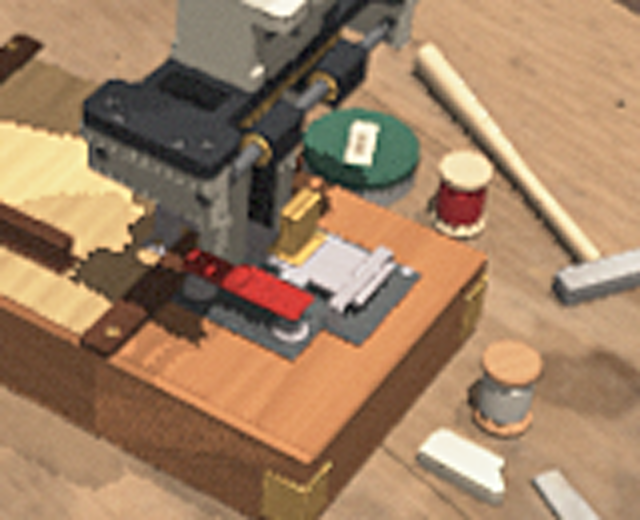

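The crop shows the near fingertip on the red bar at about (215,255), pressing it down. The other fingertip stands just left of the tab, which is at about (300,225).

jog_arm(
  moves=[
    [[0,0,0.12,0,0,0,0.29],[0,0,0,0,0,0,0.29],[-0.2,0,0,0,0,0,0.29],[-0.2,0,0,0,0,0,0.29],[-0.2,0,0,0,0,0,0.29],[-0.2,0,0,0,0,0,0.29],[-0.2,0,0,0,0,0,0.29],[-0.2,0,0,0,0,0,0.29],[-0.2,0,0,0,0,0,0.29],[0,0,0,0,0,0,0.29]],
  ],
)

```text
t: 5.03
position: [0.554, -0.0293, 0.2637]
eef_rot: [[-0.274, 0.962, -0.001], [0.962, 0.274, 0.002], [0.002, -0.0, -1.0]]
force: [-1.5, 4.1, 4.6]
gripper_width: 0.0269
finger_force: 3.1
```

jog_arm(
  moves=[
    [[-0.2,0,0,0,0,0,0.29],[-0.2,0,0,0,0,0,0.29],[-0.2,0,0,0,0,0,0.29],[-0.2,0,0,0,0,0,0.29],[-0.2,0,0,0,0,0,0.29],[-0.2,0,0,0,0,0,0.29],[-0.2,0,0,0,0,0,0.29],[-0.2,0,0,0,0,0,0.29],[0,0,0,0,0,0,0.29],[0,0,0,0,0,0,0.29]],
  ],
)

```text
t: 5.87
position: [0.5584, -0.0446, 0.2637]
eef_rot: [[-0.274, 0.962, -0.001], [0.962, 0.274, 0.002], [0.002, -0.0, -1.0]]
force: [-1.6, 4.0, 5.0]
gripper_width: 0.0269
finger_force: 3.2
```

jog_arm(
  moves=[
    [[-0.1,0,0,0,0,0,0.29],[-0.1,0,0,0,0,0,0.29],[-0.1,0,0,0,0,0,0.29],[-0.1,0,0,0,0,0,0.29],[0,0,0,0,0,0,0.29],[0,0,0,0,0,0,0.29]],
  ],
)

```text
t: 6.37
position: [0.5592, -0.0471, 0.2637]
eef_rot: [[-0.276, 0.961, -0.002], [0.961, 0.276, 0.003], [0.004, -0.001, -1.0]]
force: [-2.8, 9.8, 7.8]
gripper_width: 0.0269
finger_force: 6.1
```

jog_arm(
  moves=[
    [[0,0,-0.3,0,0,0,0.29],[0,0,-0.4,0,0,0,0.29],[0,0,-0.5,0,0,0,0.29],[0,0,-1,0,0,0,0.29],[0,0,-2,0,0,0,0.29],[0,0,-3,0,0,0,0.29],[0,0,-3,0,0,0,0.29],[0,0,-2,0,0,0,0],[0,0,-1,0,0,0,0],[0,0,0,0,0,0,0]],
  ],
)

```text
t: 7.2
position: [0.5599, -0.0496, 0.3973]
eef_rot: [[-0.273, 0.962, 0.003], [0.962, 0.273, 0.0], [-0.001, 0.003, -1.0]]
force: [-0.2, -0.8, -0.8]
gripper_width: 0.0112
finger_force: 0.0
```

Run:
```python
from h import *
C=cam('wrist');save(C,'w3.png',(200,80,420,260),3.6)
f=C[0]['frame'].astype(int);r,g,b=f[:,:,0],f[:,:,1],f[:,:,2]
th=np.radians(16.11);R=np.array([[np.cos(th),-np.sin(th)],[np.sin(th),np.cos(th)]]);o=np.array([.53464,.0378])
def sel(m,zlo,zhi,n):
    P=np.array([pt(C,u,v) for v,u in zip(*np.nonzero(m))]);P=P[(P[:,2]>zlo)&(P[:,2]<zhi)]
    q=(P[:,:2]-o)@R;k=(abs(q[:,0])<.06)&(abs(q[:,1]+.08)<.07);print(n,k.sum(),np.median(q[k],0),np.median(P[k,2]))
sel((r>140)&(g<70)&(b<70),.07,.095,'bar');sel((r>100)&(b<110)&(r-b>50),.09,.105,'tab')
s=manip.sense();print(s['position'],(s['position'][:2]-o)@R,s['eef_rot'],s['gripper_width'],s['force'])
```

```text
bar 693 [-0.02516108 -0.08584093] 0.08455755200663106
tab 210 [ 0.02172937 -0.10002048] 0.09699702217249559
[ 0.55956759 -0.04941303  0.39578636] [-0.00025138 -0.09070521] [[-2.73531496e-01  9.61862123e-01  1.33314538e-03]
 [ 9.61863035e-01  2.73531443e-01  2.25777428e-04]
 [-1.47490422e-04  1.34406050e-03 -9.99999086e-01]] 0.007498480274203969 [ 0.05998988  0.60396966 -0.04749656]
```

View pics/w3.png

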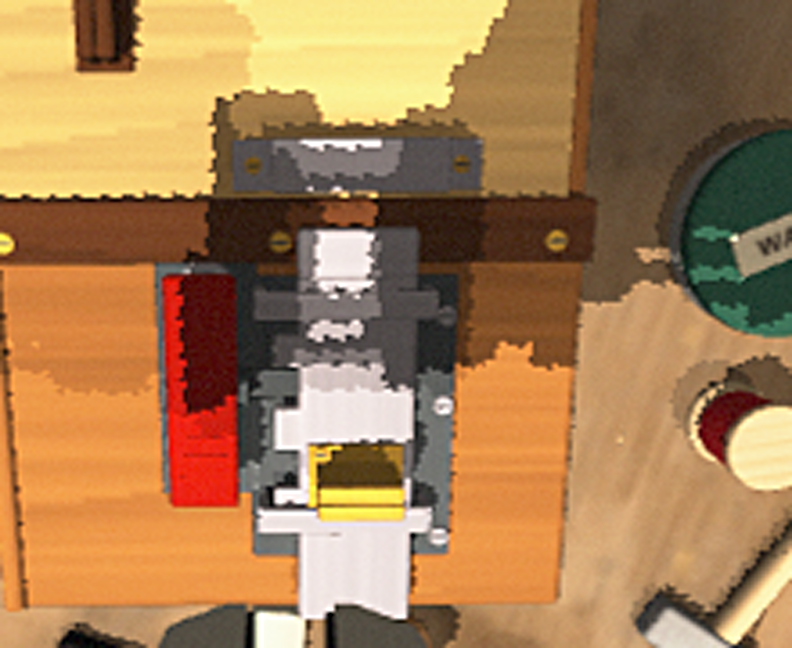

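The crop shows the bolt drawn, with the tab by its stop at about (358,480) and the measured draw about 25.5 mm. The red bar at (205,390) is back up at 84.5 mm. Next is the rib.

jog_arm(
  moves=[
    [[1.5,-0.8,0,0,0,0,0],[3,-1.6,0,0,0,0,0],[3,-1.6,0,0,0,0,0],[3,-1.6,0,0,0,0,0],[3,-1.6,0,0,0,0,0],[1.5,-0.8,0,0,0,0,0],[0,0,0,0,0,0,0],[0,0,1.5,0,0,0,0],[0,0,2.5,0,0,0,0],[0,0,3,0,0,0,0],[0,0,2.5,0,0,0,0],[0,0,1.5,0,0,0,0],[0,0,1,0,0,0,0],[0,0,0,0,0,0,0],[0,0,0,0,0,0,0]],
  ],
)

```text
t: 8.5
position: [0.4418, 0.0721, 0.2744]
eef_rot: [[-0.272, 0.962, -0.003], [0.962, 0.272, -0.001], [-0.0, -0.003, -1.0]]
force: [-0.2, 0.2, -0.5]
gripper_width: 0.0001
finger_force: 0.0
```

Run:
```python
from h import *
C=cam('scene');save(C,'s4.png',(180,150,340,280),4)
th=np.radians(16.11);R=np.array([[np.cos(th),-np.sin(th)],[np.sin(th),np.cos(th)]]);o=np.array([.53464,.0378])
s=manip.sense();print(s['position'],(s['position'][:2]-o)@R,s['position'][2]-.186,s['gripper_width'],s['force'])
```

```text
[0.44190524 0.07229442 0.27509669] [-0.07952154  0.05887211] 0.0890966889630076 0.00022033538013093774 [-0.62037801  0.63096375 -0.1569333 ]
```

View pics/s4.png

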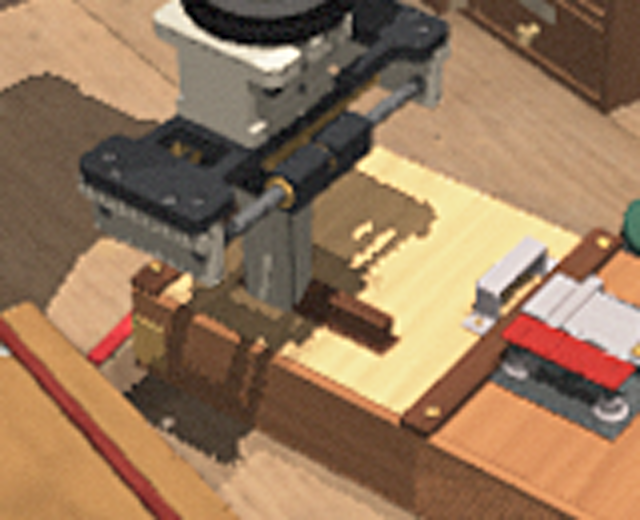

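The fingertips hover in front of the rib at about (280,300), clear of it, and the bolt's keeper on the lid is empty.

jog_arm(
  moves=[
    [[0,0,0.8,0,0,0,0],[0,0,0.8,0,0,0,0],[0,0,0.6,0,0,0,0],[0,0,0.3,0,0,0,0],[0,0,0,0,0,0,0],[0,0,0,0,0,0,0],[0,0.4,0,0,0,0,0],[0,0.4,0,0,0,0,0],[0,0.3,0,0,0,0,0],[0,0.3,0,0,0,0,0],[0,0.3,0,0,0,0,0],[0,0.3,0,0,0,0,0],[0,0,0,0,0,0,0]],
  ],
)

```text
t: 9.63
position: [0.4615, 0.0786, 0.2506]
eef_rot: [[-0.273, 0.962, 0.001], [0.962, 0.273, 0.0], [-0.0, 0.001, -1.0]]
force: [-0.5, 0.2, -1.4]
gripper_width: 0.0002
finger_force: 0.0
```

jog_arm(
  moves=[
    [[0,0.3,0.1,0,0,0,0],[0,0.3,0,0,0,0,0],[0,0.3,0,0,0,0,0],[0,0.3,0,0,0,0,0],[0,0.3,0,0,0,0,0],[0,0.3,0,0,0,0,0],[0,0.3,0,0,0,0,0],[0,0,0,0,0,0,0]],
  ],
)

```text
t: 10.3
position: [0.4819, 0.0844, 0.2495]
eef_rot: [[-0.273, 0.962, 0.001], [0.962, 0.273, 0.0], [-0.0, 0.001, -1.0]]
force: [0.4, -0.2, 0.1]
gripper_width: 0.0004
finger_force: 0.0
```

Run:
```python
from h import *
C=cam('scene');save(C,'s5.png',(180,150,340,280),4)
th=np.radians(16.11);R=np.array([[np.cos(th),-np.sin(th)],[np.sin(th),np.cos(th)]]);o=np.array([.53464,.0378])
s=manip.sense();print(s['position'],(s['position'][:2]-o)@R,s['position'][2]-.186,s['gripper_width'],s['force'])
```

```text
[0.4817123  0.08425479 0.2495773 ] [-0.03795889  0.05931704] 0.06357730066222789 0.0005870048971778972 [ 0.16911562 -0.33476879 -0.06268526]
```

View pics/s5.png

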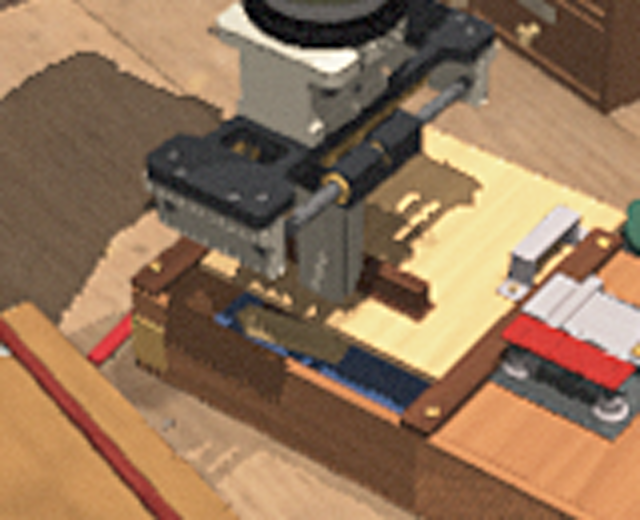

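The crop shows the lid sliding open, with a dark gap at the front around (330,350).

jog_arm(
  moves=[
    [[0,0.3,0,0,0,0,0],[0,0.3,0,0,0,0,0],[0,0.3,0,0,0,0,0],[0,0.3,0,0,0,0,0],[0,0.3,0,0,0,0,0],[0,0.3,0,0,0,0,0],[0,0.3,0,0,0,0,0],[0,0.3,0,0,0,0,0],[0,0.3,0,0,0,0,0],[0,0.3,0,0,0,0,0],[0,0.3,0,0,0,0,0],[0,0.3,0,0,0,0,0],[0,0.3,0,0,0,0,0],[0,0.3,0,0,0,0,0],[0,0.2,0,0,0,0,0],[0,0.1,0,0,0,0,0],[0,0,0,0,0,0,0]],
  ],
)

```text
t: 11.77
position: [0.5248, 0.0965, 0.2495]
eef_rot: [[-0.273, 0.962, 0.001], [0.962, 0.273, 0.0], [-0.0, 0.001, -1.0]]
force: [-0.2, 0.2, 0.2]
gripper_width: 0.0009
finger_force: 0.0
```

jog_arm(
  moves=[
    [[0,0.1,0,0,0,0,0],[0,0.1,0,0,0,0,0],[0,0.1,0,0,0,0,0],[0,0.1,0,0,0,0,0],[0,0,0,0,0,0,0],[0,0,0,0,0,0,0]],
  ],
)

```text
t: 12.27
position: [0.5284, 0.0975, 0.2496]
eef_rot: [[-0.273, 0.962, 0.0], [0.962, 0.273, 0.0], [-0.0, 0.0, -1.0]]
force: [-1.9, 0.6, -0.2]
gripper_width: 0.0005
finger_force: 0.3
```

jog_arm(
  moves=[
    [[0,0.1,0,0,0,0,0],[0,0.1,0,0,0,0,0],[0,0.1,0,0,0,0,0],[0,0.1,0,0,0,0,0],[0,0,0,0,0,0,0],[0,0,0,0,0,0,0]],
  ],
)

```text
t: 12.77
position: [0.5298, 0.0978, 0.2494]
eef_rot: [[-0.273, 0.962, -0.006], [0.962, 0.273, -0.001], [0.001, -0.006, -1.0]]
force: [-9.5, -2.4, 10.0]
gripper_width: 0.0006
finger_force: 5.6
```

jog_arm(
  moves=[
    [[0,0.1,0,0,0,0,0],[0,0,0,0,0,0,0],[0,-0.3,0,0,0,0,0],[0,-0.5,0,0,0,0,0],[0,-0.6,0,0,0,0,0],[0,0,-1,0,0,0,0],[0,0,-2,0,0,0,0],[0,0,-3,0,0,0,0],[0,0,-3,0,0,0,0],[0,-1,-3,0,0,0,0],[-2,-2,-2,0,0,0,0],[-3,-2,-1,0,0,0,0],[-3,-1,0,0,0,0,0],[-3,0,0,0,0,0,0],[0,0,0,0,0,0,0]],
  ],
)

```text
t: 14.02
position: [0.4923, -0.0324, 0.4014]
eef_rot: [[-0.267, 0.964, 0.004], [0.964, 0.267, -0.002], [-0.003, 0.004, -1.0]]
force: [0.5, 0.5, -0.3]
gripper_width: 0.0007
finger_force: 0.0
```

Run:
```python
from h import *
C=cam('wrist');save(C,'w6.png',s=1.42)
f=C[0]['frame'].astype(int);r,g,b=f[:,:,0],f[:,:,1],f[:,:,2]
th=np.radians(16.11);R=np.array([[np.cos(th),-np.sin(th)],[np.sin(th),np.cos(th)]]);o=np.array([.53464,.0378])
V,U=np.mgrid[0:420,0:560]
P=np.array([pt(C,u,v) for v,u in zip(V.ravel(),U.ravel())]);q=(P[:,:2]-o)@R
def sel(m,zlo,zhi,x0,x1,y0,y1,n):
    k=m.ravel()&(P[:,2]>zlo)&(P[:,2]<zhi)&(q[:,0]>x0)&(q[:,0]<x1)&(q[:,1]>y0)&(q[:,1]<y1)
    print(n,k.sum(),k.any() and (np.median(q[k],0),np.median(P[k,2])))
sel((r>140)&(g<70)&(b<70),.07,.095,-.05,.0,-.13,0,'bar');sel((r>100)&(b<110)&(r-b>50),.09,.105,0,.05,-.13,-.03,'tab')
sel((r<130)&(g<90),.068,.085,-.08,.08,0,.12,'rib')
s=manip.sense();print(s['t'],s['position'],s['force'])
```

```text
bar 1080 (array([-0.02242983, -0.07197401]), np.float64(0.08461667375032911))
tab 206 (array([ 0.02107971, -0.09978729]), np.float64(0.09691306825353474))
rib 1208 (array([0.03073045, 0.06322633]), np.float64(0.07428985199075522))
14.0667 [ 0.49220395 -0.02998589  0.40085912] [0.04066872 0.08394613 0.32059767]
```

View pics/w6.png

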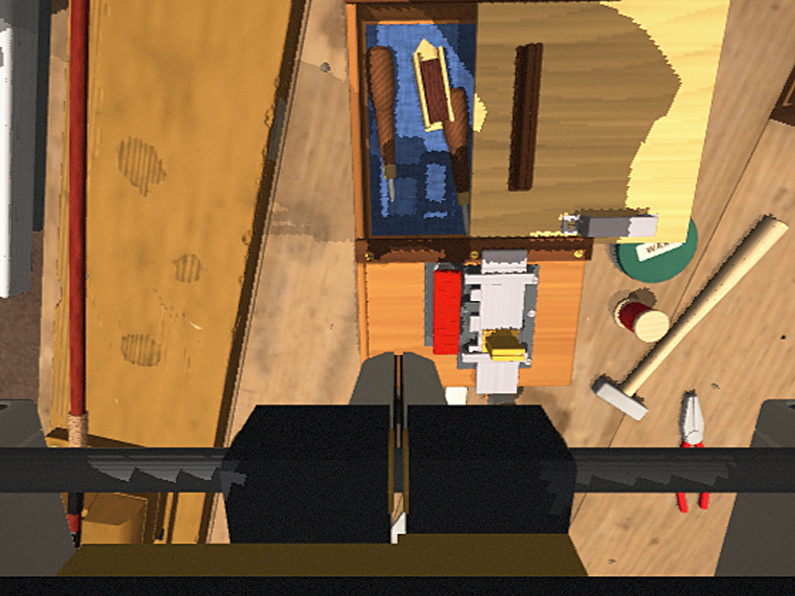

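The lid is open with the rib at about (525,115), roughly 79 mm from its shut position. The bar is up at (447,310), the tab is drawn at (505,345), and the loose things are where they were.

```bash
python3 -c "
from workcell import manip
print(manip.sign_off())"
```

```text
the job is handed in; nothing more can be done
None
```

The job is handed in: the bolt is drawn and locked back by the catch, and the lid is pushed open to its stop (rib moved about 79 of 80 mm), with the arm clear and the loose things untouched, after about 14 s.

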